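Index the paint wheel and hold its flap open

ROBOT

A 7-joint arm with a two-finger parallel gripper is mounted at the origin on the work surface. World frame = base frame: x ahead of the robot, y to its left, z up, the work surface at z = 0. Lengths are in mm, angles in rad, forces in N, time in s.
With the tool pointing down it reaches from about 400 to 875 mm from the base axis. Payload 4.4 kg.
Tool frame: the origin (TCP) lies at the very end of the fingers, on their centre line; the grasp point (between the pads) lies 19 mm behind it; z points along the fingers, y is the direction in which the jaws open and shut (so a half turn about z gives the same grasp; the last joint's range is limited). The gripper opens to 85 mm and grips with 20 to 120 N. Pads are 22 mm wide; open, the fingers measure 114 mm over their backs; the gripper's body (76 mm by 85 mm) begins 54 mm behind the grasp point. The pads swing forward as they close: fully open they stand 13 mm farther back than shut.
Start: joints at [-0.066, 0.628, 0.038, 1.517, -0.027, 0.996, -0.02], TCP at [650.014, 0.027, 231.313] pointing down, gripper open.
Joint ranges: [-3.06, 3.06], [-0.37, 2.12], [-1.25, 1.32], [0.18, 2.47], [-1.1, 4.24], [0.23, 1.98], [-2.94, 2.94]. Speed limits (rad/s): [2.57, 2.57, 3.14, 3.14, 3.14, 3.14, 3.14].

INTERFACE

Orientations are given as [roll, pitch, yaw] about the fixed x, y, z axes, in that order (R = Rz(yaw) Ry(pitch) Rx(roll)).
In Python, from cell import ctrl gives the robot as it stands.
- The arm moves only by the shell command python3 -m crank 'ROWS' [OPENING]. ROWS is JSON, a list that holds one entry, the list of rows, each a list of 6 numbers: the shift along the tool's x, y, z in units of 30 mm (1.0 is 30 mm), then the turn, a rotation vector about the tool's x, y, z in units of 6 degrees (1.0 is 6 degrees). In form: [[[tx, ty, tz, rx, ry, rz], ...]]. A call has 1 to 12 rows; each row shifts and turns the pose as measured when the row begins, along the tool's axes as they then stand; what a row does not reach is not made up. A row lasts 1/12 s, in which the tool goes at most 41.7 mm and 7.16 degrees, less where a joint would pass 70% of its speed; a pose out of reach is approached as far as the arm can. A call is refused whole if a number of a shift passes 1 or a number of a turn 1, either way. A call with a gripper value outside its range is refused whole. OPENING is the gripper command: -1 is fully open, 1 is shut, values between are in proportion, set as the call begins (- or left out, the last holds). The fingers move at their own pace and stop on an object; the grip force is fixed at half the most. Time passes only in rows, so rows that do not move let the fingers close. It gives the time, the measured TCP pose, the force and the opening at its end, in the units of the state.
- ctrl.read_state(): the state, without advancing time (a new reading comes with each control period).
- ctrl.get_image(name): name is "scene" or "side" or "wrist"; returns a dict with "color" (420x560x3 uint8, red, green, blue), "depth" (420x560 float32, mm along the optical axis (not along the pixel's ray), 0 where there is no reading), "camera_matrix" (3x3 intrinsics, pixels), "R" (3x3) and "t" (3): a world point X has camera coordinates R X + t. Camera axes: x right, y down, z forward; pixel columns grow to the right and rows downward; lengths in mm; the calibration is good to about 2 mm. The wrist camera is an equidistant fisheye: a pixel r from the principal point sees the ray r / f radians off the axis. A picture is of the moment at which its call begins.
- ctrl.finish_job(): hands the job in, once; it reports no verdict.
Trained networks look in a picture, given as the dict that the camera call returned (one of the last four; its "shot" number tells which), for a name from the list of things; names that differ only in an ending like _2 or _b are one class to them, and where a whole thing is asked for, a point or a joint stands for the part that bears it (a point fixed in the world has none). Each returns a list of dicts, best first, with "conf" (0 to 1); they miss things now and then, are a little off and sometimes report something else, mostly with a low value. They report only what shows in the picture. A call takes as long as a camera call.
- ctrl.search_frame(query, picture): "extent" ([centre column, centre row, width, height] in pixels, round what is visible of it).
The state is a dict: "clock": time; "qpos": joint angles; "qd": joint speeds; "tau": joint torques, N m; "eef_pos": TCP position; "tool_rot": TCP orientation; "force": force on the tool from outside, world axes, zero at the start; "torque": the same for the moment, N m; "width": finger opening in mm.
Only numpy, scipy, OpenCV 4.12 (cv2) and the standard library are available. Lean on these libraries where they do the work, as an engineer would, in place of code of your own. Each camera call takes 0.05 s, during which the arm holds its last target. There are 200 camera calls.

TASK

With the flap still shut, turn the knob of the carousel paint box clockwise (seen from above) by one click position, so that the next pan comes to rest under the window. Then lift the sprung flap over the window to 50 degrees, so that the painter can dip a brush while the flap still shades the paint, and keep holding it there with the gripper: the program finishes while holding the flap, since it springs shut when let go. Leave the flask, the jar and the palette alone.

Things in the scene. Friction and masses are not known exactly. Their poses are not given: they have to be found in the camera images.
- paintbox: Square grey plastic paint box, 220 x 220 mm, 50 mm high with its clear cover, fixed to the table. Origin: centre of its underside; z up. In the cover, towards its +x side, is a 50 mm square window centred at x = 70 mm, closed by the flap. Inside, a wheel with six pans turns about the box's centre.
- dial (a joint): Angle of the paint wheel and its knob, rad: 0 at the start, positive clockwise seen from above. Click positions at every multiple of 1.047 (60 degrees), no stop near. The detent resists with up to about 0.12 N m; past half-way it draws the wheel on to the next position and holds it there.
- dial_grip (a point): Point on the vertical axis of the wheel's black bar knob at the height to grip, 80 mm above the table. The bar is 50 mm long, 14 mm thick, its underside 60 mm and its top 96 mm above the table. The point's axes turn with the knob: x along the bar, y across it, z up. At dial 0 the bar lies along the box's x axis.
- flap (a joint): Opening angle of the flap, rad: 0 shut, 0.873 at 50 degrees, stop at 1.75. A spring and its weight shut it; holding it at 50 degrees takes about 2 to 3 N at the grip.
- flap_grip (a point): Centre of the flap's grip: a black upright disc, 28 mm diameter, 14 mm thick, on a post on the dark steel flap. Its flat faces look along the hinge line (point y): pinched across them it can pivot between the fingers. Axes move with the flap: x hinge to free edge, z out of its upper face. 58 mm along x, 32 mm along z from the hinge; 30 mm above the flap's face; 84.5 mm above the table when shut.
- flap_hinge (a point): Middle of the flap's hinge line, which runs along the box's y axis, 35 mm towards +x from the box's centre and 52.5 mm above the table (2.5 mm above the cover). The flap is 70 mm long from the hinge towards the box's +x, 72 mm wide, 4 mm thick; its free (+x) edge rises and it swings up towards the knob.
- flask: Bystander: closed steel drinking flask, 68 mm in diameter, 210 mm tall; origin at the centre of its underside.
- jar: Bystander: open glass jar, 72 mm in diameter, 85 mm tall; origin at the centre of its underside.
- palette: Bystander: shallow white mixing palette with compartments, 190 x 85 mm, 16 mm high; origin at the centre of its underside.

How it is judged (in metres and radians):
On the way:
1. with the flap shut, the wheel has been turned clockwise to the next click position (value of joint dial between 0.92 and 1.17 rad and value of joint flap below 0.1 rad), for 0.2 s.
At the end, for the whole second after the job is handed in: The wheel is one click clockwise (0.92 to 1.17 rad), the knob let go; the flap stands still at 50 degrees, give or take 8 (0.733 to 1.012 rad), carried by the fingers (over 0.5 N) and not propped by a bystander; flask, jar and palette are within 30 mm of their starts (value of joint dial between 0.92 and 1.17 rad and value of joint flap between 0.733 and 1.012 rad and velocity of joint flap between -0.1 and 0.1 rad/s and contact force between the fingers and flap above 0.5 N and contact force between the fingers and dial below 0.1 N and contact force between flap and flask below 0.1 N and contact force between flap and jar below 0.1 N and contact force between flap and palette below 0.1 N and distance of each of flask, jar, palette from where it was at the start of the episode below 0.03 m); the arm keeps its last pose, push and grip.
It fails at once if the flask is shoved 30 mm or more, or knocked over (distance of flask from where it was at the start of the episode above 0.03 m or angle between flask's own z axis and vertical above 0.5 rad).
It fails at once if the jar is shoved 30 mm or more, or knocked over (distance of jar from where it was at the start of the episode above 0.03 m or angle between jar's own z axis and vertical above 0.5 rad).
It fails at once if the palette is shoved 30 mm or more, or knocked over (distance of palette from where it was at the start of the episode above 0.03 m or angle between palette's own z axis and vertical above 0.5 rad).
It fails at once if the wheel is turned the wrong way past half a position (value of joint dial below -0.6 rad).
It also fails if it takes over 43 s, if anything falls off the work surface, if the arm or the gripper's body presses on something with over 40 N, if the wrist force passes 120 N, or if a joint passes its speed limit or range.

## Working session

There is one attempt and no reset: what is moved stays moved. The work goes in short steps, Python scripts to look and compute and a shell command to move; the robot and the scene stay as the last step left them, time stands still between calls to the robot, and variables do not carry over. Pictures are saved under pics/ and viewed, about 8 in all and at most 12, crops included, and the job is handed in when it is done.

```bash
ls; mkdir -p pics
python3 - <<'E'
from cell import ctrl
import cv2,numpy as np
s=ctrl.read_state();print(s['clock'],s['eef_pos'],s['tool_rot'],s['width'])
ims=[]
for n in("scene","side"):
    p=ctrl.get_image(n);ims.append(p['color'])
    K=np.array(p['camera_matrix']);R=np.array(p['R']);t=np.array(p['t'])
    for q in("paintbox","dial_grip","flap_grip","flask","jar","palette"):
        for d in ctrl.search_frame(q,p)[:1]:
            u,v,w,h=d['extent'];z=np.median(p['depth'][int(v)-2:int(v)+3,int(u)-2:int(u)+3])
            X=R.T@(np.linalg.inv(K)@[u,v,1]*z-t)
            print(n,q,round(d['conf'],2),np.round(d['extent']),X.round())
cv2.imwrite('pics/a.png',ims[0][...,::-1]);cv2.imwrite('pics/b.png',ims[1][...,::-1])
E
```

```text
pics
0.0 [6.49368992e+02 3.36193398e-02 2.30393384e+02] [-3.13969435e+00 -3.56832178e-05  1.57071725e+00] 85.6727632604071
scene paintbox 0.62 [277. 197. 102.  79.] [584.  65.  96.]
scene dial_grip 0.68 [271. 177.  13.  21.] [516.  25.  93.]
scene flap_grip 0.97 [277. 204.  30.  24.] [581.  65.  72.]
scene jar 0.69 [366. 195.  39.  54.] [408. 234.  11.]
scene palette 0.95 [365. 193.  38.  52.] [391. 227.   5.]
side paintbox 0.67 [303. 219. 121. 101.] [480.  53.  48.]
side dial_grip 0.88 [300. 199.  22.  18.] [492.  22.  79.]
side flap_grip 0.95 [270. 212.  39.  35.] [557.  46.  52.]
side flask 0.91 [239. 142.  30.  81.] [654. -94. 132.]
side jar 0.69 [307. 154.  28.  40.] [ 495. -157.   66.]
side palette 0.88 [340. 306. 102.  49.] [383. 232.   1.]
```

View pics/a.png

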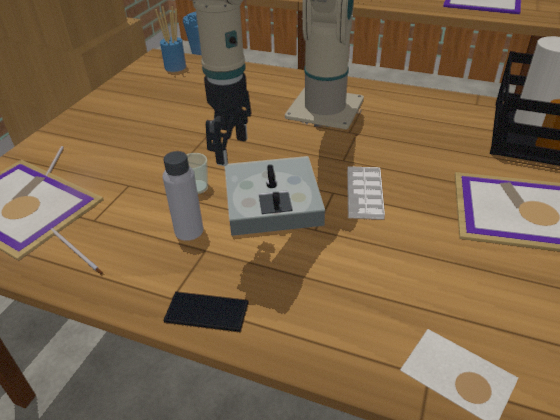

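View pics/b.png

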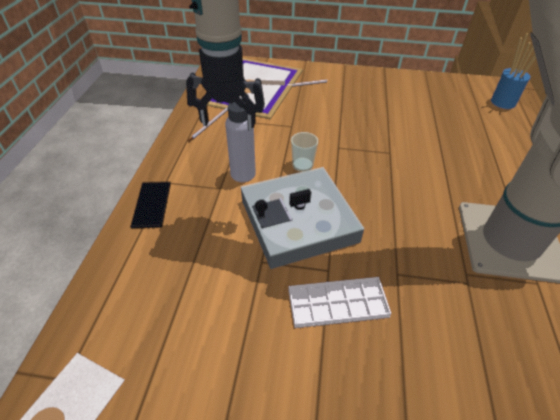

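Scene view: box centre about (272,195), with the knob at (271,177) and the flap grip at (277,203). The flask is at (184,200), the jar at (197,172) and the palette at (366,192). Next I'll measure the box pose from the depth of both cameras.

```bash
cat > h.py <<'E'
import numpy as np,cv2
from cell import ctrl
def cloud(p):
    K=np.array(p['camera_matrix']);R=np.array(p['R']);t=np.array(p['t']);d=p['depth']
    v,u=np.nonzero(d>0);z=d[v,u]
    X=(np.linalg.inv(K)@np.array([u*z,v*z,z])-t[:,None]).T@R
    return X,p['color'][v,u].astype(int),np.c_[u,v]
E
python3 - <<'E'
from h import *
for n in("scene","side"):
    p=ctrl.get_image(n);X,c,uv=cloud(p)
    m=(X[:,0]>330)&(X[:,0]<720)&(X[:,1]>-150)&(X[:,1]<190)
    b=m&(X[:,2]>38)&(X[:,2]<60)&(np.hypot(X[:,0]-520,X[:,1]-40)<170)
    print(n,'top',b.sum(),X[b,2].mean(),cv2.minAreaRect(X[b,:2].astype(np.float32)))
    k=m&(X[:,2]>66)&(X[:,2]<102)&(c.max(1)<70)&(np.hypot(X[:,0]-520,X[:,1]-40)<120)
    lab=cv2.kmeans(X[k].astype(np.float32),2,None,(3,20,.1),5,0)
    for i in(0,1):
        g=X[k][lab[1][:,0]==i];print(len(g),g.mean(0).round(),g.min(0).round(),g.max(0).round(),cv2.minAreaRect(g[:,:2].astype(np.float32)))
    for q,lo,hi in(("flask",20,220),("jar",20,90),("palette",8,20)):
      for d in ctrl.search_frame(q,p)[:2]:
        u,v,w,h=d['extent'];s=(abs(uv-[u,v])<[w/2,h/2]).all(1)&(X[:,2]>lo)&(X[:,2]<hi)
        if s.sum()>5: print(q,round(d['conf'],2),np.round(d['extent']),np.percentile(X[s],[5,50,95],axis=0).round().tolist())
E
```

```text
scene top 5103 51.62346879697031 ((493.7656555175781, 15.68328857421875), (228.71148681640625, 220.4726104736328), 28.56324005126953)
128 [506.  21.  88.] [478.   3.  66.] [521.  33. 101.] ((498.5509948730469, 17.400310516357422), (46.96684646606445, 13.484678268432617), 29.048234939575195)
84 [584.  64.  89.] [574.  54.  66.] [592.  72. 101.] ((583.4345092773438, 63.27686309814453), (18.561580657958984, 14.179632186889648), 21.119876861572266)
flask 0.76 [183. 195.  38.  84.] [[483.0, -195.0, 32.0], [682.0, -116.0, 115.0], [696.0, -96.0, 211.0]]
jar 0.56 [196. 172.  21.  41.] [[475.0, -214.0, 28.0], [507.0, -171.0, 66.0], [534.0, -156.0, 87.0]]
palette 0.62 [368. 193.  39.  50.] [[308.0, 180.0, 9.0], [406.0, 230.0, 14.0], [485.0, 279.0, 19.0]]
side top 6418 49.53710228610934 ((493.470703125, 15.162887573242188), (221.26954650878906, 224.35302734375), 28.789058685302734)
124 [574.  65.  87.] [561.  56.  66.] [587.  73. 100.] ((574.10107421875, 62.903690338134766), (26.22821044921875, 13.053436279296875), 31.137996673583984)
236 [494.  22.  84.] [472.   7.  66.] [515.  34.  98.] ((493.81854248046875, 19.245033264160156), (46.474613189697266, 11.781722068786621), 29.32246971130371)
flask 0.66 [237. 143.  31.  79.] [[632.0, -118.0, 33.0], [657.0, -102.0, 126.0], [685.0, -95.0, 208.0]]
jar 0.94 [308. 151.  27.  39.] [[473.0, -222.0, 27.0], [501.0, -170.0, 61.0], [526.0, -138.0, 84.0]]
jar 0.46 [239. 143.  32.  78.] [[628.0, -121.0, 24.0], [652.0, -100.0, 56.0], [686.0, -95.0, 86.0]]
palette 0.74 [341. 304.  97.  51.] [[297.0, 174.0, 9.0], [383.0, 227.0, 13.0], [469.0, 282.0, 16.0]]
```

Box centre is about (495,17), yaw 28.8°. The knob bar and flap grip positions agree with that. I'll move above the knob with the jaws across the bar.

```bash
python3 -m crank '[[[0.1,-0.86,0,0,0,0],[0.1,-0.86,0,0,0,0],[0.1,-0.86,0,0,0,0],[0.1,-0.86,0,0,0,0],[0.1,-0.86,0,0,0,0],[0.1,-0.86,0,0,0,0],[0,0,0,0,0,1],[0,0,0,0,0,1],[0,0,0,0,0,1],[0,0,0,0,0,1],[0,0,0,0,0,1],[0,0,0,0,0,1]]]' 0
python3 -m crank '[[[0,0,0,0,0,1],[0,0,0,0,0,1],[0,0,0,0,0,1],[0,0,0,0,0,1],[0,0,0,0,0,0.2],[0,0,0,0,0,0]]]'
python3 - <<'E'
from h import *
s=ctrl.read_state();print(s['clock'],s['eef_pos'],s['tool_rot'],s['width'],s['qpos'])
p=ctrl.get_image("wrist");cv2.imwrite('pics/c.png',p['color'][...,::-1])
print(p['camera_matrix'],p['R'],p['t'])
X=np.array([[495,17,96.],[495+93*.876,17+93*.482,98.5]])
for q in("dial_grip","flap_grip"):print(ctrl.search_frame(q,p)[:2])
K=np.array(p['camera_matrix'])
for x in X:
    c=np.array(p['R'])@x+p['t'];th=np.arctan2(np.hypot(*c[:2]),c[2]);print(K[:2,2]+K[0,0]*th*c[:2]/np.hypot(*c[:2]))
E
```

```text
clock: 2.1
eef_pos: [486.9, 18.5, 231.2]
tool_rot: [3.14, -0.003, 0.915]
force: [-0.2, -0.1, -0.9]
width: 43.1
clock: 2.6
eef_pos: [487.6, 19.0, 232.3]
tool_rot: [3.141, -0.006, 0.452]
force: [-0.0, 0.1, -0.0]
width: 42.8
2.6 [487.59940356  18.96893336 232.33639072] [ 3.14084032 -0.00562555  0.45161784] 42.76511537944956 [-0.341078    0.41219481  0.34175151  1.9678771  -0.19309013  0.78683806
 -1.00874798]
[[325.1922621    0.         284.02812948]
 [  0.         325.1922621  213.19698313]
 [  0.           0.           1.        ]] [[ 4.36574786e-01 -8.99667950e-01 -1.90143478e-04]
 [-8.52241500e-01 -4.13628222e-01  3.20306290e-01]
 [-2.88247952e-01 -1.39675602e-01 -9.47314016e-01]] [-196.45789276  381.45065622  524.44565204]
[]
[{'extent': [284.6, 114.4, 77.6, 69.8], 'conf': 0.57}]
[288.90846073 194.40185859]
[283.51212995  88.00900838]
```

View pics/c.png

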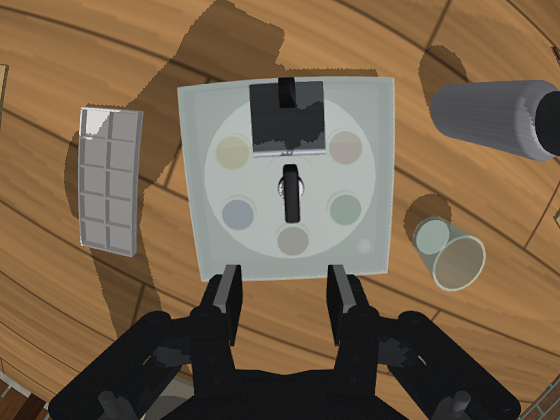

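The wrist view matches the prediction: knob seen at (291,193) against a predicted (289,194), grip disc at about (287,88). The bar is tilted about 2.5°, which confirms yaw 28.8°. Next I centre the tool and descend.

```bash
python3 -m crank '[[[0,0,0,0,0,-0.48],[0.21,0.17,0,0,0,0],[0,0,0.8,0,0,0],[0,0,0.8,0,0,0],[0,0,0.8,0,0,0],[0,0,0.8,0,0,0],[0,0,0.8,0,0,0],[0,0,0,0,0,0]]]'
python3 - <<'E'
from h import *
s=ctrl.read_state();print(s['eef_pos'],np.degrees(s['tool_rot']))
p=ctrl.get_image("wrist");cv2.imwrite('pics/d.png',p['color'][...,::-1])
E
```

```text
clock: 3.42
eef_pos: [505.3, 17.1, 110.3]
tool_rot: [3.137, -0.018, 0.506]
force: [-0.4, -0.9, 0.2]
width: 42.6
[505.29836687  17.0854098  110.29757677] [179.72672538  -1.02400774  29.00653954]
```

View pics/d.png

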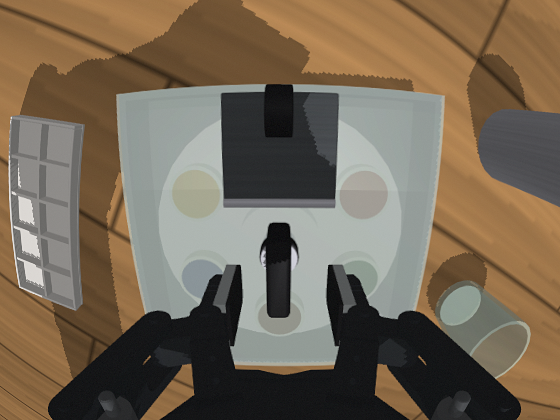

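The bar sits at column 279 and the jaw centre at 284, so the tool is about 2 mm off across and 8 mm too far along the bar. I'll correct both and go down.

```bash
python3 -m crank '[[[-0.28,-0.12,0.1,0,-0.17,0],[0,0,0.5,0,0,0],[0,0,0.5,0,0,0],[0,0,0.4,0,0,0],[0,0,0,0,0,0]]]'
```

```text
clock: 3.88
eef_pos: [501.7, 15.3, 71.6]
tool_rot: [3.131, -0.009, 0.505]
force: [0.4, -0.1, 1.2]
width: 42.5
```

```bash
python3 -m crank '[[[-0.17,-0.12,0.2,0.1,-0.08,0],[0,0,0.12,0,0,0],[0,0,0,0,0,0]]]'
python3 -m crank '[[[0,0,0,0,0,0],[0,0,0,0,0,0],[0,0,0,0,0,0],[0,0,0,0,0,0],[0,0,0,0,0,0],[0,0,0,0,0,0],[0,0,0,0,0,0]]]' 1
```

```text
clock: 4.13
eef_pos: [496.8, 16.2, 64.5]
tool_rot: [3.141, -0.003, 0.505]
force: [-1.3, -1.8, 0.8]
width: 42.9
clock: 4.72
eef_pos: [497.3, 16.5, 66.0]
tool_rot: [3.14, -0.005, 0.506]
force: [-0.5, -0.9, -1.6]
width: 13.1
```

Gripped at 13 mm. Now turning clockwise.

```bash
python3 -m crank '[[[0,0,0,0,0,1],[0,0,0,0,0,1],[0,0,0,0,0,1],[0,0,0,0,0,1],[0,0,0,0,0,1],[0,0,0,0,0,1],[0,0,0,0,0,1],[0,0,0,0,0,1],[0,0,0,0,0,1],[0,0,0,0,0,1],[0,0,0,0,0,0]]]'
```

```text
clock: 5.63
eef_pos: [497.1, 12.2, 66.0]
tool_rot: [-3.141, -0.006, -0.594]
force: [0.8, 0.9, -1.1]
width: 13.0
```

The turn is 1.10 rad, within range. Release so the detent can settle.

```bash
python3 -m crank '[[[0,0,0,0,0,0],[0,0,0,0,0,0],[0,0,0,0,0,0],[0,0,0,0,0,0],[0,0,0,0,0,0]]]' 0
python3 -m crank '[[[0,0,-0.5,0,0,0],[0,0,-0.8,0,0,0],[0,0,-0.8,0,0,0],[0,0,-0.8,0,0,-0.8],[0,0,-0.5,0,0,-1],[0,0,0,0,0,-1],[0,0,0,0,0,-1],[0,0,0,0,0,-1],[0,0,0,0,0,-1],[0,0,0,0,0,-1],[0,0,0,0,0,-1],[0,0,0,0,0,-1]]]'
python3 -m crank '[[[0,0,0,0,0,-0.9],[0,0,0,0,0,-0.3],[0,0,0,0,0,0]]]'
python3 - <<'E'
from h import *
p=ctrl.get_image("wrist");cv2.imwrite('pics/e.png',p['color'][...,::-1])
E
```

```text
clock: 6.05
eef_pos: [497.9, 12.7, 66.5]
tool_rot: [-3.14, -0.007, -0.584]
force: [0.0, 0.1, -0.4]
width: 42.4
clock: 7.05
eef_pos: [497.3, 11.8, 175.1]
tool_rot: [3.136, -0.008, 0.386]
force: [-0.1, -0.6, 0.7]
width: 42.6
clock: 7.3
eef_pos: [497.2, 11.3, 175.7]
tool_rot: [3.135, -0.008, 0.524]
force: [-0.3, 0.1, 0.7]
width: 42.7
```

View pics/e.png

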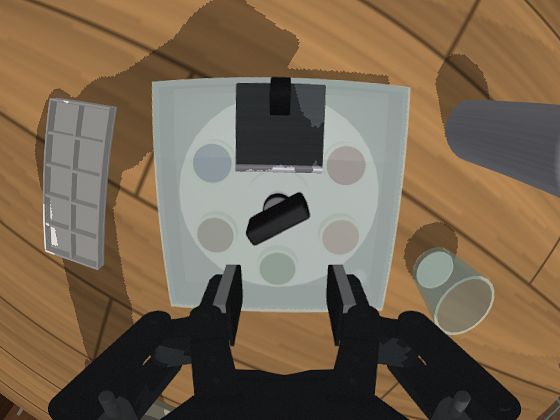

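The bar now points 60° clockwise at (278,220), the pans sit on click positions and the flap is shut. The grip disc is at (280,97). Next I move above it.

```bash
python3 -m crank '[[[0,0,0,0,0,0.2],[0.75,-0.04,0,0,0,0],[0.75,-0.04,0,0,0,0],[0.75,-0.04,0,0,0,0],[0.75,-0.04,0,0,0,0],[0,0,0,0,0,0],[0,0,0.5,0,0,0],[0,0,0.5,0,0,0],[0,0,0,0,0,0]]]' 0
python3 - <<'E'
from h import *
p=ctrl.get_image("wrist");cv2.imwrite('pics/f.png',p['color'][...,::-1])
s=ctrl.read_state();d=np.array([577,62.3,66])-s['eef_pos'];y=s['tool_rot'][2]
print(d@[np.cos(y),np.sin(y),0]/30,d@[np.sin(y),-np.cos(y),0]/30,-d[2]/30)
E
```

```text
clock: 8.1
eef_pos: [577.0, 59.8, 145.7]
tool_rot: [3.134, -0.008, 0.483]
force: [0.1, -0.6, 0.4]
width: 42.8
0.025401338763664617 -0.08336550400016264 2.69379270346141
```

View pics/f.png

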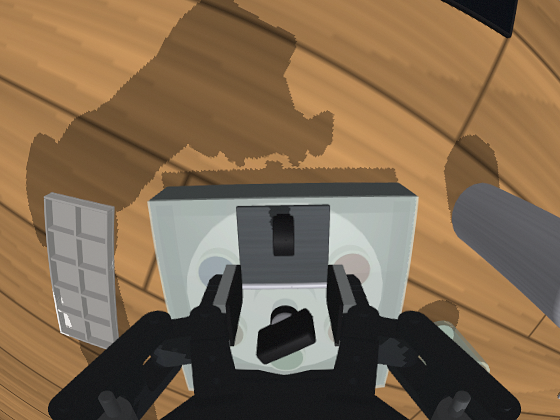

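The disc is at column 283 and the jaws are centred at 284, so it's well aligned. Descending.

```bash
python3 -m crank '[[[0.02,-0.04,0.4,0,0,-0.15],[0,0,0.6,0,0,0],[0,0,0.6,0,0,0],[0,0,0.5,0,0,0],[0,0,0,0,0,0]]]'
python3 - <<'E'
from h import *
s=ctrl.read_state();d=np.array([577,62.3,66])-s['eef_pos'];y=s['tool_rot'][2]
print(d@[np.cos(y),np.sin(y),0]/30,d@[np.sin(y),-np.cos(y),0]/30,-d[2]/30)
E
```

```text
clock: 8.57
eef_pos: [580.2, 59.7, 86.6]
tool_rot: [3.13, -0.015, 0.494]
force: [-0.1, 0.8, 1.3]
width: 42.9
-0.05225195872362685 -0.12741572435892828 0.6877348510844513
```

```bash
python3 -m crank '[[[-0.07,-0.06,0.35,0.1,-0.1,0],[-0.05,0,0.25,0,0,0],[0,0,0,0,0,0]]]'
python3 -m crank '[[[0,0,0,0,0,0],[0,0,0,0,0,0],[0,0,0,0,0,0],[0,0,0,0,0,0],[0,0,0,0,0,0],[0,0,0,0,0,0],[0,0,0,0,0,0]]]' 1
python3 - <<'E'
from h import *
p=ctrl.get_image("wrist");cv2.imwrite('pics/g.png',p['color'][...,::-1])
E
```

```text
clock: 8.82
eef_pos: [577.2, 59.0, 69.8]
tool_rot: [3.14, -0.006, 0.493]
force: [-1.5, 0.4, -0.1]
width: 42.6
clock: 9.4
eef_pos: [577.0, 59.9, 70.9]
tool_rot: [3.141, -0.006, 0.495]
force: [0.5, -0.2, -2.7]
width: 12.6
```

View pics/g.png

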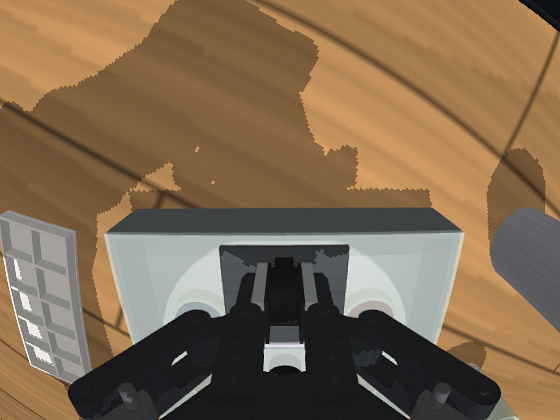

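Gripped at 12.6 mm. Now lifting along the arc around the hinge, keeping the tool vertical.

```bash
python3 -m crank '[[[-0.11,0,-0.16,0,0,0],[-0.11,0,-0.16,0,0,0],[-0.13,0,-0.14,0,0,0],[-0.13,0,-0.14,0,0,0],[-0.15,0,-0.11,0,0,0],[-0.15,0,-0.11,0,0,0],[0,0,0,0,0,0]]]'
```

```text
clock: 10.03
eef_pos: [555.5, 48.2, 95.4]
tool_rot: [3.139, -0.009, 0.495]
force: [1.3, 0.8, -11.7]
width: 13.0
```

```bash
python3 -m crank '[[[-0.17,0,-0.085,0,0,0],[-0.17,0,-0.085,0,0,0],[-0.18,0,-0.055,0,0,0],[-0.18,0,-0.05,0,0,0],[0,0,0,0,0,0],[0,0,0,0,0,0]]]'
python3 - <<'E'
from h import *
im=[]
for n,c in(("scene",(280,195)),("side",(290,205)),("wrist",None)):
    p=ctrl.get_image(n);I=p['color'][...,::-1]
    if c:
        I=cv2.resize(I[c[1]-70:c[1]+70,c[0]-90:c[0]+90],None,fx=2.2,fy=2.2,interpolation=2)
        X,cc,_=cloud(p);B=X-[495.5,17.5,0];a=np.radians(28.8)
        bx=B[:,0]*np.cos(a)+B[:,1]*np.sin(a);by=-B[:,0]*np.sin(a)+B[:,1]*np.cos(a)
        m=(cc.max(1)<110)&(abs(by)>18)&(abs(by)<36)&(bx>25)&(bx<110)&(X[:,2]>54)&(X[:,2]<120)
        for lo in(55,65,75,85,95,105):
            k=m&(X[:,2]>=lo)&(X[:,2]<lo+10)
            if k.sum():print(n,lo,k.sum(),np.median(bx[k]).round(1),np.median(X[k,2]).round(1))
    im.append(I)
cv2.imwrite('pics/h.png',np.hstack([im[0],im[1]])[:, :800]);cv2.imwrite('pics/i.png',im[2])
E
```

```text
clock: 10.53
eef_pos: [537.7, 38.5, 104.5]
tool_rot: [3.137, -0.015, 0.495]
force: [5.5, 0.8, -16.8]
width: 12.3
scene 55 7 39.8 57.1
scene 65 7 52.9 69.4
scene 75 7 64.8 80.4
scene 85 5 71.0 86.7
scene 95 26 84.3 100.5
scene 105 1 55.7 114.4
side 55 25 39.4 60.9
side 65 28 48.4 68.6
side 75 34 60.5 79.7
side 85 44 70.9 89.7
side 95 40 81.4 98.6
side 105 3 48.0 114.7
```

View pics/h.png

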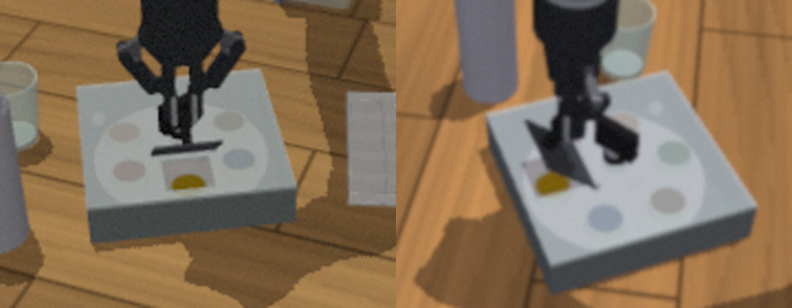

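Flap is up: its edge is seen clearly in both views, and the pan shows in the window. The slope measures about 42–44°, so the flap needs roughly 6° more. I'll nudge along the arc and refit.

```bash
python3 -m crank '[[[-0.12,0,-0.03,0,0,0],[-0.12,0,-0.02,0,0,0],[0,0,0,0,0,0],[0,0,0,0,0,0]]]'
python3 - <<'E'
from h import *
for n in("scene","side"):
    p=ctrl.get_image(n)
    X,cc,_=cloud(p);B=X-[495.5,17.5,0];a=np.radians(28.8)
    bx=B[:,0]*np.cos(a)+B[:,1]*np.sin(a);by=-B[:,0]*np.sin(a)+B[:,1]*np.cos(a)
    m=(cc.max(1)<110)&(abs(by)>15)&(abs(by)<36)&(bx>25)&(bx<110)&(X[:,2]>58)&(X[:,2]<125)
    P=np.c_[bx,X[:,2]][m].astype(np.float32)
    P=P[abs((P[:,0]-35)*.72-(P[:,1]-52.5)*.69)<14]
    v=cv2.fitLine(P,cv2.DIST_HUBER,0,.01,.01).ravel()
    r=P-[35,52.5];L=np.linalg.norm(r,axis=1);far=r[L>45]
    print(n,len(P),'slope',np.degrees(np.arctan2(v[1],v[0]))%180,'from hinge',np.median(np.degrees(np.arctan2(far[:,1],far[:,0]))),'top',np.percentile(P[:,1],[90,97,100]))
    cv2.imwrite(f'pics/j_{n}.png',cv2.resize(p['color'][140:260,210:350,::-1],None,fx=4,fy=4,interpolation=2))
E
```

```text
clock: 11.02
eef_pos: [533.4, 36.1, 105.7]
tool_rot: [3.136, -0.017, 0.496]
force: [3.5, 0.8, -14.2]
width: 12.6
scene 86 slope 47.001804 from hinge 47.10682071435046 top [104.29224014 106.35595818 108.03528595]
side 174 slope 45.949455 from hinge 49.70854416241317 top [102.02982635 102.92183167 104.40300751]
```

View pics/j_side.png

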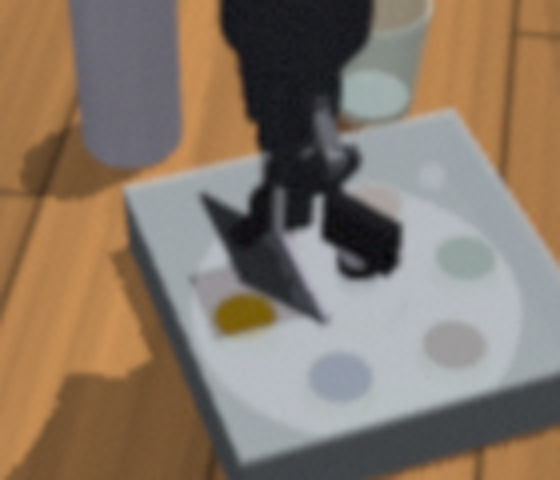

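Run:
```python
from h import *
for i in range(6): ctrl.get_image("wrist")
s=ctrl.read_state();print(s['clock'],s['eef_pos'],s['force'],s['width'],abs(s['qd']).max())
p=ctrl.get_image("scene")
for q in("flask","jar","palette"):print(q,[(np.round(d['extent']),d['conf']) for d in ctrl.search_frame(q,p)[:1]])
ctrl.finish_job()
```

```text
11.4167 [533.40341134  36.17594137 105.68424817] [  4.41884026   0.63458511 -14.13829502] 12.830037978970184 0.002282872327327496
flask [(array([183., 195.,  40.,  89.]), 0.7)]
jar [(array([197., 172.,  16.,  42.]), 0.92)]
palette [(array([366., 193.,  42.,  53.]), 0.79)]
the job is handed in; nothing more can be done
```

I turned the knob one click clockwise with the flap shut and let it go. I then lifted the flap by its disc, and the gripper was holding it near 50° when I handed the job in, at about 11.4 s. No verdict was reported.

- **Dial:** the tool turned about 1.10 rad while gripping the bar. After release, the wrist picture shows the bar about 60° round, with the pans on their click positions.
- **Flap angle:** my checks did not quite agree. The depth fits gave 46–47° by slope and 47–50° measured from the hinge; the tool position implies about 51°. All fall within 42–58°, so I left it there.
- **Holding:** the arm was still, with joint speeds of at most 0.002 rad/s. The gripper was shut on the disc at 12.8 mm. The force on the tool was about 14 N downward, more than the 2–3 N expected. I think this is the pads resisting the disc's pivoting, but I did not confirm it.
- **Bystanders:** the network found the flask, jar and palette within a few pixels of where they started, and the arm never came near them.

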